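# Dip the gauge rod of a suction pump and present it for reading

## Robot

A 6-joint arm with a two-finger parallel gripper is mounted at the origin on the work surface. World frame = base frame: x ahead of the robot, y to its left, z up, the work surface at z = 0. Lengths are in m, angles in rad, forces in N, time in s.
With the tool pointing down it reaches from about 0.375 to 0.9 m from the base axis. Payload 3.1 kg.
Tool frame: the origin (TCP) lies between the finger pads; the fingertips stand 22 mm ahead of it and the grasp point (between the pads) lies 3 mm ahead of it; z points along the fingers, y is the line along which they close (so a half turn about z gives the same grasp; the last joint's range is limited). The gripper opens to 87 mm and grips with 3 to 60 N. Pads are 19 mm wide; open, the fingers measure 117 mm over their backs; the gripper's body (75 mm by 190 mm) begins 51 mm behind the grasp point.
Start: joints at [0.953, 0.527, 1.433, -0, 1.181, -0.178], TCP at [0.266, 0.566, 0.245] pointing down, gripper open.
Joint ranges: [-3.08, 3.08], [-0.75, 2.2], [0.22, 2.44], [-1.43, 4.57], [0, 2.65], [-2.85, 2.85]. Speed limits (rad/s): [2.79, 2.79, 3.14, 3.14, 3.14, 3.14].

## Interface

Orientations are given as a unit quaternion [x, y, z, w].
In Python, from rig import get_obs, camera, get_calibration, hand_in, cut_out gives the robot as it stands.
- The arm moves only by the shell command python3 -m inch 'ROWS' [OPENING] [FORCE]. ROWS is JSON, one flat list of numbers, 6 for each row, row after row: the shift along the tool's x, y, z scaled (see below), then the turn, a rotation vector about the tool's x, y, z scaled (see below). A call has 1 to 20 rows; each row is the pose to reach, as a shift and turn from the pose commanded when the call began, along the tool's axes at that moment; what a row does not reach only later rows make up. The controller multiplies each number of a shift by 0.08 m and each number of a turn by 90 degrees. A row lasts 1/12 s, in which the tool goes at most 41.7 mm and 7.16 degrees, less where a joint would pass 70% of its speed; a pose out of reach is approached as far as the arm can. A call with a number of a shift or a turn outside -1 to 1 is refused whole. A call with a gripper value outside its range is refused whole. OPENING is the finger opening in mm, from 0 to 87, set as the call begins (- or left out, the last holds). The fingers move at their own pace and stop on an object; FORCE is the grip in N (left out, the last holds). Time passes only in rows, so rows that repeat a pose let the fingers close. It gives the time, the measured TCP pose, the force, the opening and the grip force at its end, in the units of the state.
- get_obs(): the state, without advancing time (a new reading comes with each control period).
- camera(name): name is "scene" or "top"; returns the picture (384x512x3 uint8, red, green, blue); there is no depth.
- get_calibration(name): a dict with "vertical_fov" (degrees; the focal length in pixels is half the picture's height over the tangent of half this angle, whatever the lens; pixels are square), "cx", "cy" (the principal point, pixels), "D" ([k1, k2, p1, p2, k3] as OpenCV has them; the pictures are not rectified), "T" (4x4, takes a point from camera to world coordinates). Camera axes: x right, y down, z forward; pixel columns grow to the right and rows downward; lengths in m; the calibration is good to about 2 mm. A picture is of the moment at which its call begins. get_calibration takes no time and is no camera call.
- hand_in(): hands the job in; it is judged then, once.
Trained networks look in the newest picture that a camera, given by its name, has taken for a name from the list of things; names that differ only in an ending like _2 or _b are one class to them, and where a whole thing is asked for, a point or a joint stands for the part that bears it (a point fixed in the world has none). Each returns a list of dicts, best first, with "conf" (0 to 1); they miss things now and then, are a little off and sometimes report something else, mostly with a low value. They report only what shows in the picture. A call takes as long as a camera call. They do not tell look-alikes from the thing itself.
- cut_out(camera, thing): "region" (384x512 bool, what is visible of it) and "bbox" ([left, top, right, bottom] in pixels, round what is visible of it).
The state is a dict: "time": time; "q": joint angles; "joint_velocities": joint speeds; "joint_torque": joint torques, N m; "position": TCP position; "tool_rot": TCP orientation; "ft_force": force on the tool from outside, world axes, zero at the start; "moment": the same for the moment, N m; "grip_width": finger opening in m; "grip_force": force on a finger pad.
Only numpy, scipy, OpenCV 4.12 (cv2) and the standard library are available. Lean on these libraries where they do the work, as an engineer would, in place of code of your own. Each camera call takes 0.05 s, during which the arm holds its last target. There are 200 camera calls.

## Task

Check the suction pump: take the gauge rod, the one with the round collar, from its white rest by its flat black grip, push it down the pump's slanted guide tube until its collar stops against the tube's mouth, then draw it right out again. Present it for reading: hold it level and still with its tip over the middle of the round light pad, about 10 cm above it, and finish while still holding it there, in the fingers and touching nothing else. Leave the spatula, sponge, beaker, weight and wash bottle where they are.

Things in the scene. Friction and masses are not known exactly. Their poses are not given: they have to be found in the camera images.
- gauge: Loose steel gauge rod, about 100 g, lying level in one of two like white rests, its axis 60 mm above the bench. Origin: on its axis, on the collar's stop face (the face towards the tip). x runs along the rod to the tip, z is up as it lies. Shaft 8 mm thick, x = 0 to 95 mm; collar 28 mm across, x = -8 to 0; flat black grip x = -98 to -8, 14 mm wide (y), 20 mm high (z).
- gauge_grip (a point): Centre of the gauge rod's grip, on the axis, 53 mm behind the collar's stop face; axes as gauge. Its sides are free for fingers here; the spatula's grip lies at least 80 mm to one side. Lift straight up at least 20 mm to clear the rest's cheeks.
- gauge_tip (a point): Tip of the gauge rod, 95 mm in front of the collar's stop face; axes as gauge. Three dark graduation rings lie just behind it.
- gauge_rest: Fixed white rest that carries the gauge rod along its x axis: plate 190 x 60 x 8 mm with two notched posts, at most 66 mm high, one under the shaft (59 to 71 mm in front of its origin) and one under the end of the grip (84 to 96 mm behind it). Origin on the bench, under the collar (within 4 mm). A second rest like it, about 125 mm or more to one side, carries the spatula.
- guide_tube: Fixed steel guide tube on the pump. Origin: centre of its flared mouth, 170 mm above the bench. z points out of the mouth along the tube, 35 degrees above level; the rod goes in along -z. Bore 12 mm, flared to 23 mm at the mouth, rim 29 mm outside; 105 mm deep, the collar stops on the rim. The pump's casing, 160 wide, 150 high (ports to 190), begins 88 mm beyond the mouth.
- pad_top (a point): Centre of the top face of the round white light pad (116 mm across, 12 mm high, fixed on the bench), over which the tip is presented. It lies in one of two places, the sponge in the other.
- spatula: Bystander: a rod like the gauge with the same grip, lying in the other white rest, but with a flat paddle end and no collar. Origin 53 mm from the middle of its grip; x axis to its paddle.
- sponge_center (a point): Bystander: centre of a tan sponge block 85 x 60 x 30 mm.
- beaker: Bystander: glass beaker, 72 mm across, 90 mm high; origin under its base.
- weight: Bystander: brass weight, 40 mm across, 50 mm high; origin under its base.
- wash_bottle: Bystander: wash bottle with bent red spout, 68 mm across, 180 mm high; origin under its base. Two more bottles, 160 mm high, a sheet of card and other equipment stand fixed further back and to the sides.
Mind the look-alikes: they are no part of the job. Leave any green look-alike of the gauge alone.

How it is judged:
On the way, in this order (a step that is already met when the one before it is completed fails the run):
1. the gauge rod is in the guide tube, its collar against the mouth (within 3 mm) (z of gauge in the frame of guide_tube below 0.003 m and distance between gauge and guide_tube below 0.006 m and angle between the x axis of gauge and the z axis of guide_tube, either way round below 0.1 rad and z of gauge_tip in the frame of guide_tube below -0.085 m), for 0.1 s.
2. the rod is drawn right out: its tip is clear of the mouth (z of gauge_tip in the frame of guide_tube above 0.005 m and height (world z) of gauge above 0.1 m).
At the end, for the whole second after the job is handed in: The gauge rod is held still in the fingers, within 60 mm of the middle of its grip, level within 8 degrees, its tip within 35 mm (from above) of the middle of the light pad and 60 to 150 mm above it; the rod touches neither rest, spatula, tube, beaker nor pad (horizontal distance between gauge_tip and pad_top below 0.035 m and height (world z) of gauge_tip between 0.072 and 0.162 m and angle between gauge's own x axis and vertical between 1.431 and 1.711 rad and linear speed of gauge below 0.02 m/s and angular speed of gauge below 0.15 rad/s and distance between the grasp point and gauge_grip below 0.06 m and contact force between gauge and beaker below 0.3 N and contact force between gauge and the fingers above 1 N and contact force between gauge and gauge_rest below 0.3 N and contact force between gauge and guide_tube below 0.3 N and contact force between gauge and pad below 0.3 N and contact force between gauge and spatula below 0.3 N); the arm keeps its last pose, push and grip.
It fails at once if another thing on the bench (spatula, sponge, beaker, weight, wash bottle) is moved more than 30 mm (distance of any of spatula, sponge_center, beaker, wash_bottle, weight from where it was at the start of the episode above 0.03 m).
It also fails if it takes over 54 s, if anything falls off the work surface, if the arm or the gripper's body presses on something with over 40 N, if the wrist force passes 120 N, or if a joint passes its speed limit or range.

## Working session

There is one attempt and no reset: what is moved stays moved. The work goes in short steps, Python scripts to look and compute and a shell command to move; the robot and the scene stay as the last step left them, time stands still between calls to the robot, and variables do not carry over. Pictures are saved under pics/ and viewed, at most 10 in all, crops included, and the job is handed in when it is done.

```bash
ls; mkdir -p pics; python3 - <<'E'
from rig import *
import cv2,numpy as np
for n in("scene","top"):
    im=camera(n); cv2.imwrite(f"pics/{n}0.png",im[:,:,::-1])
    c=get_calibration(n); print(n,c["vertical_fov"],c["cx"],c["cy"],c["D"],np.round(c["T"],3).tolist())
    for t in("gauge","guide_tube","pad_top","spatula","gauge_rest","sponge_center","beaker","weight","wash_bottle"):
        try:
            for r in cut_out(n,t)[:3]:
                ys,xs=np.nonzero(r["region"]); print(t,round(r["conf"],2),np.round(r["bbox"]).tolist(),len(xs),round(xs.mean(),1),round(ys.mean(),1))
        except Exception as e: print(t,e)
print(get_obs())
E
```

```text
pics
scene 57.93751483360104 260.34430789272614 187.831476586127 [0.00432685 0.         0.         0.         0.        ] [[0.0, 0.71, -0.704, 1.116], [1.0, -0.005, -0.005, -0.125], [-0.007, -0.704, -0.71, 0.747], [0.0, 0.0, 0.0, 1.0]]
gauge 0.88 [185.0, 164.0, 241.0, 171.0] 207 201.8 166.3
gauge 0.75 [176.0, 191.0, 247.0, 203.0] 343 202.2 195.4
guide_tube 0.66 [385.0, 174.0, 415.0, 194.0] 282 400.2 184.2
guide_tube 0.36 [176.0, 191.0, 247.0, 202.0] 352 201.3 195.4
pad_top 0.69 [300.0, 241.0, 354.0, 284.0] 1567 324.9 261.8
spatula 0.66 [165.0, 235.0, 256.0, 255.0] 493 202.6 243.5
gauge_rest 0.94 [180.0, 191.0, 245.0, 221.0] 1304 213.3 208.9
sponge_center 0.64 [299.0, 190.0, 321.0, 219.0] 627 308.7 202.8
beaker 0.98 [331.0, 152.0, 359.0, 189.0] 756 341.7 170.9
beaker 0.33 [164.0, 234.0, 262.0, 253.0] 552 205.9 243.2
weight 0.49 [261.0, 172.0, 268.0, 190.0] 160 263.6 178.0
wash_bottle 0.94 [116.0, 140.0, 148.0, 192.0] 870 131.0 168.7
top 52.088798902286655 248.88411178023063 189.75640612676975 [-0.12115893  0.          0.          0.          0.        ] [[-0.01, -0.998, 0.065, 0.386],
[... 663 characters left out ...]
225.1
{'time': 1.0, 'q': array([ 9.52529088e-01,  5.27474105e-01,  1.43269102e+00, -1.70171162e-05,
        1.18141098e+00, -1.78473591e-01]), 'joint_velocities': array([ 0.00030936,  0.00090036,  0.00031174,  0.00098923, -0.00080429,
        0.00036222]), 'joint_torque': array([ 4.03444437e-04, -4.40019071e+01, -1.76988620e+01,  6.33871299e-02,
        5.04826591e-02, -1.11910293e-05]), 'position': array([0.26604568, 0.56552506, 0.24456719]), 'tool_rot': array([2.18125780e-01, 9.75920665e-01, 4.57063194e-06, 1.04640776e-05]), 'ft_force': array([ 0.03677675, -0.10746324, -0.4494294 ]), 'moment': array([0.01115174, 0.03400543, 0.03260916]), 'grip_force': 0.0, 'grip_width': 0.0868458724732462}
```

```bash
python3 - <<'E'
import cv2,numpy as np
a=cv2.imread("pics/scene0.png")[120:300,100:440]; b=cv2.imread("pics/top0.png")[100:270,60:400]
a=cv2.resize(a,(800,int(180*800/340)),interpolation=cv2.INTER_CUBIC)
b=cv2.resize(b,(800,400),interpolation=cv2.INTER_CUBIC)
cv2.imwrite("pics/a.png",a);cv2.imwrite("pics/b.png",b)
E
```

```text
(no output)
```

View pics/a.png

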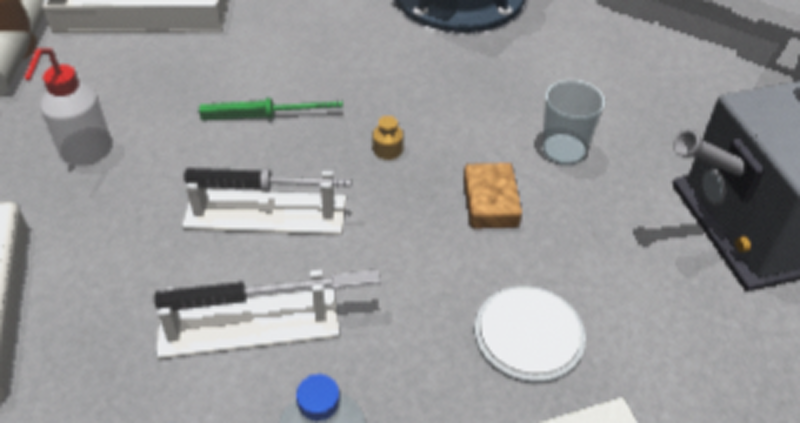

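View pics/b.png

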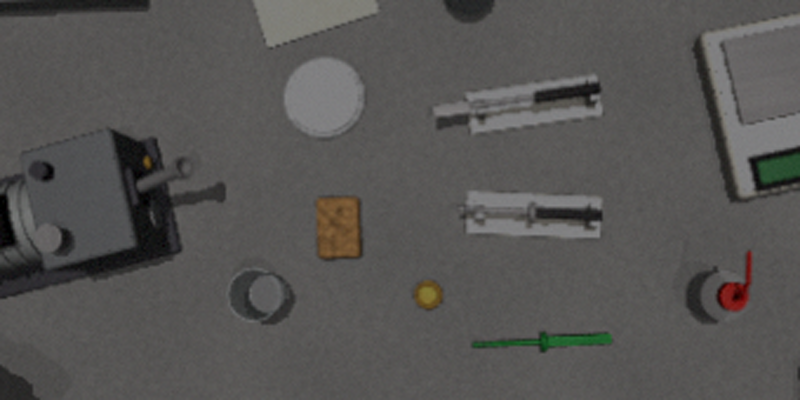

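Three candidates carry a grip and a shaft:
- The green rod lies on the bench at scene (202,166). It is the green look-alike, so leave it.
- The rod at (202,195) has a black grip, a round collar and a thin shaft, and lies in a white rest. This is the gauge.
- The rod at (202,243) has a paddle and no collar, so it is the spatula.

Next I'll confirm in an enlarged crop and measure the tube from it.

```bash
cat > h.py <<'E'
import numpy as np,cv2
from rig import *
def cam(n):
    c=get_calibration(n); f=192/np.tan(np.radians(c["vertical_fov"]/2))
    return np.array([[f,0,c["cx"]],[0,f,c["cy"]],[0,0,1]]),np.array(c["D"],float),np.array(c["T"])
def ray(n,uv):
    K,D,T=cam(n); p=cv2.undistortPoints(np.array([[uv]],float),K,D)[0,0]
    d=T[:3,:3]@[p[0],p[1],1]; return T[:3,3],d/np.linalg.norm(d)
def atz(n,uv,z):
    o,d=ray(n,uv); return o+d*(z-o[2])/d[2]
def tri(us,ut):
    A=np.zeros((3,3));b=np.zeros(3);R=[ray("scene",us),ray("top",ut)]
    for o,d in R:
        P=np.eye(3)-np.outer(d,d);A+=P;b+=P@o
    x=np.linalg.solve(A,b); return x,[np.linalg.norm(np.cross(x-o,d)) for o,d in R]
def proj(n,X):
    K,D,T=cam(n); Ti=np.linalg.inv(T); r=cv2.Rodrigues(Ti[:3,:3])[0]
    return cv2.projectPoints(np.atleast_2d(X).astype(float),r,Ti[:3,3],K,D)[0][:,0]
def tile(n,x,y,w,h,s,im=None):
    im=camera(n) if im is None else im
    return cv2.resize(im[y:y+h,x:x+w,::-1],(w*s,h*s),interpolation=cv2.INTER_NEAREST)
E
python3 - <<'E'
from h import *
S=camera("scene");T=camera("top")
a=np.hstack([tile("s",172,175,80,50,5,S),tile("s",375,160,80,50,5,S)])
b=np.hstack([tile("t",250,165,80,50,5,T),tile("t",90,150,80,50,5,T)])
m=np.vstack([a,b]); m=cv2.convertScaleAbs(m,alpha=1.5)
cv2.imwrite("pics/c.png",m)
E
```

```text
(no output)
```

View pics/c.png

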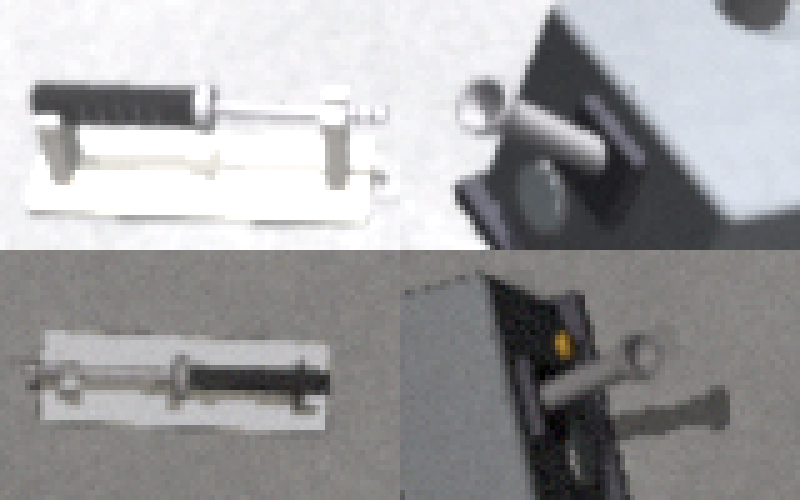

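The crop confirms the gauge: the grip end is at scene (178,195), the round collar at (213,196) and the graduated tip at (249,198). The tube mouth is at scene (391,181) and top (138,171).

```bash
python3 - <<'E'
from h import *
np.set_printoptions(precision=4,suppress=True)
for k,s,t in [("end",(177.9,194.9),(315.5,190.7)),("collar",(213.2,195.7),(285.3,190)),("tip",(249.2,197.5),(254.5,189.9)),("mouth",(390.7,180.7),(137.9,170.7)),("base",(414.5,190.5),(118.5,178.5))]:
    print(k,*tri(s,t))
for k,s,t in [("end",(177.9,194.9),(315.5,190.7)),("collar",(213.2,195.7),(285.3,190)),("tip",(249.2,197.5),(254.5,189.9))]: print(atz("scene",s,.06),atz("top",t,.06))
print("mouth z.17",atz("scene",(390.7,180.7),.17),atz("top",(137.9,170.7),.17))
for n in("scene","top"):
    r=cut_out(n,"pad_top")
    camera(n); r=cut_out(n,"pad_top")[0]; ys,xs=np.nonzero(r["region"]); 
    (c,_,_)=cv2.fitEllipse(cv2.findContours(r["region"].astype(np.uint8),0,1)[0][0]); print(c,atz(n,c,.010), atz(n,(xs.mean(),ys.mean()),.01))
E
```

```text
end [ 0.4617 -0.355   0.0603] [np.float64(0.0005852179385582278), np.float64(0.0005852179385581242)]
collar [ 0.4649 -0.2586  0.0598] [np.float64(2.775031657547804e-05), np.float64(2.7750316575455256e-05)]
tip [ 0.4667 -0.1607  0.0538] [np.float64(0.0002857782179046021), np.float64(0.00028577821790460553)]
mouth [0.52   0.1822 0.167 ] [np.float64(0.0004376232987034261), np.float64(0.00043762329870337176)]
base [0.5029 0.2597 0.1153] [np.float64(0.0008797295695176043), np.float64(0.0008797295695176264)]
[ 0.4614 -0.3557  0.06  ] [ 0.4616 -0.3544  0.06  ]
[ 0.4651 -0.2586  0.06  ] [ 0.4649 -0.2586  0.06  ]
[ 0.4725 -0.1601  0.06  ] [ 0.4663 -0.161   0.06  ]
mouth z.17 [0.523  0.1811 0.17  ] [0.5196 0.1808 0.17  ]
(324.4938659667969, 261.7919616699219) [0.6439 0.0279 0.01  ] [0.6439 0.0279 0.01  ]
(197.56544494628906, 140.71405029296875) [0.6364 0.0274 0.01  ] [0.6365 0.0274 0.01  ]
```

```bash
python3 -m inch '[-0.5,-0.5,-0.4,0,0,0, -1,-1,-0.8,0,0,0, -1,-1,-0.8,0,0,0, -1,-1,-0.8,0,0,0]' 87 10
python3 -m inch '[-0.4,-0.4,0,0,0,0, -0.75,-0.75,0,0,0,0, -1,-1,0,0,0,0, -1,-1,0,0,0,0]'
```

```text
time: 1.73
position: [0.3067, 0.456, 0.312]
tool_rot: [0.219, 0.976, 0.001, 0.002]
ft_force: [0.1, -0.3, -0.7]
grip_width: 0.0869
grip_force: 0.0
time: 2.07
position: [0.3437, 0.3487, 0.3085]
tool_rot: [0.22, 0.975, -0.001, 0.0]
ft_force: [-0.1, -0.6, -1.1]
grip_width: 0.0868
grip_force: 0.0
```

```bash
for i in 1 2 3 4; do python3 -m inch '[-0.4,-0.4,0,0,0,0, -0.75,-0.75,0,0,0,0, -1,-1,0,0,0,0]' | grep -E "posi|refus"; done
python3 -m inch '[-0.4,-0.4,0,0,0,0.07, -0.75,-0.75,0,0,0,0.15, -1,-1,0,0,0,0.22, -1,-1,0,0,0,0.3, -1,-1,0,0,0,0.37, -1,-1,0,0,0,0.45, -1,-1,0,0,0,0.52, -1,-1,0,0,0,0.6, -1,-1,0,0,0,0.67, -1,-1,0,0,0,0.74, -1,-1,0,0,0,0.74]'
cat >> h.py <<'E'
from scipy.spatial.transform import Rotation as R
def frame(az,pitch):  # rod direction az deg, pitch deg (up +); tool x along rod, tool z 'down' side
    a,p=np.radians([az,pitch]); x=np.array([np.cos(a)*np.cos(p),np.sin(a)*np.cos(p),np.sin(p)])
    y=np.array([np.sin(a),-np.cos(a),0]); return R.from_matrix(np.c_[x,y,np.cross(x,y)])
def units(pos,rot):
    o=get_obs(); r=R.from_quat(o["tool_rot"]); s=r.inv().apply(np.array(pos)-o["position"])/.08; t=(r.inv()*rot).as_rotvec()/(np.pi/2)
    print("t",round(o["time"],2),"q",np.round(o["q"],2),"pos",np.round(o["position"],4),"shift",np.round(s,3),"turn",np.round(t,3))
E
python3 - <<'E'
from h import *
units([.463,-.3116,.12],frame(88,0))
E
```

```text
position: [0.3815, 0.2451, 0.3086]
position: [0.4205, 0.138, 0.3087]
position: [0.4593, 0.0311, 0.3088]
position: [0.4979, -0.0758, 0.3087]
time: 3.98
position: [0.5351, -0.1789, 0.3083]
tool_rot: [0.719, 0.695, 0.0, -0.0]
ft_force: [0.4, 0.2, 0.5]
grip_width: 0.087
grip_force: 0.0
t 3.98 q [-0.52  0.38  1.51  0.    1.26 -0.49] pos [ 0.5351 -0.1789  0.3083] shift [-1.689 -0.848  2.353] turn [ 0.    -0.     0.001]
```

```bash
for i in 1 2; do python3 -m inch '[-0.4,-0.2,0.3,0,0,0, -0.845,-0.424,0.7,0,0,0, -0.845,-0.424,0.7,0,0,0, -0.845,-0.424,0.7,0,0,0]' | grep -E "posi|refus"; done
python3 -m inch '[0,0,0.4,0,0,0, 0,0,0.8,0,0,0, 0,0,0.95,0,0,0, 0,0,0.95,0,0,0,0,0,0.95,0,0,0]'
python3 - <<'E'
from h import *
units([.463,-.3116,.063],frame(88,0))
S=camera("scene");T=camera("top")
m=np.vstack([tile("s",150,130,120,75,5,S),tile("t",240,155,120,45,5,T)])
cv2.imwrite("pics/d.png",cv2.convertScaleAbs(m,alpha=1.3))
E
```

```text
position: [0.4967, -0.2467, 0.2501]
position: [0.4618, -0.3131, 0.1953]
time: 5.07
position: [0.4638, -0.3117, 0.1214]
tool_rot: [0.717, 0.697, 0.0, 0.0]
ft_force: [0.2, -0.7, 0.8]
grip_width: 0.0866
grip_force: 0.0
t 5.07 q [-0.79  0.61  1.71  0.    0.82 -0.76] pos [ 0.4638 -0.3117  0.1214] shift [ 0.001 -0.011  0.73 ] turn [0.001 0.    0.003]
```

View pics/d.png

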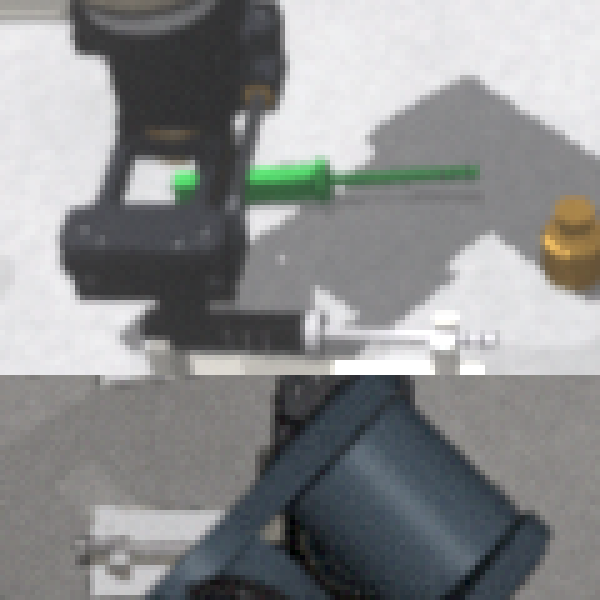

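The open fingers straddle the black grip, with the front finger at scene (186,195). The collar is at (213,196) and nothing else is near. I'll lower and close.

```bash
python3 -m inch '[0,0,0.3,0,0,0, 0,0,0.6,0,0,0, 0,0,0.73,0,0,0, 0,0,0.73,0,0,0]' | grep -E "posi|force"
python3 -m inch '[0,0,0,0,0,0,0,0,0,0,0,0,0,0,0,0,0,0,0,0,0,0,0,0,0,0,0,0,0,0,0,0,0,0,0,0,0,0,0,0,0,0,0,0,0,0,0,0]' 0 35
python3 -m inch '[0,0,-0.1,0,0,0,0,0,-0.3,0,0,0,0,0,-0.5,0,0,0,0,0,-0.7,0,0,0,0,0,-0.9,0,0,0,0,0,-0.9,0,0,0]'
python3 - <<'E'
from h import *
units([.463,-.3116,.063],frame(88,0))
S=camera("scene");T=camera("top")
m=np.vstack([tile("s",150,130,120,75,5,S),tile("t",240,155,120,45,5,T)])
cv2.imwrite("pics/e.png",cv2.convertScaleAbs(m,alpha=1.3))
E
```

```text
position: [0.462, -0.3119, 0.0614]
ft_force: [1.1, 0.2, 0.2]
grip_force: 0.0
time: 6.17
position: [0.4623, -0.3127, 0.0623]
tool_rot: [0.718, 0.696, -0.0, 0.0]
ft_force: [0.1, -0.1, -0.3]
grip_width: 0.0418
grip_force: 0.0
time: 6.67
position: [0.4638, -0.314, 0.1375]
tool_rot: [0.718, 0.696, 0.0, 0.003]
ft_force: [0.2, 0.5, 0.0]
grip_width: 0.0041
grip_force: 0.0
t 6.67 q [-0.79  0.59  1.7   0.    0.85 -0.76] pos [ 0.4638 -0.314   0.1375] shift [ 0.034 -0.015  0.931] turn [0.003 0.003 0.002]
```

View pics/e.png

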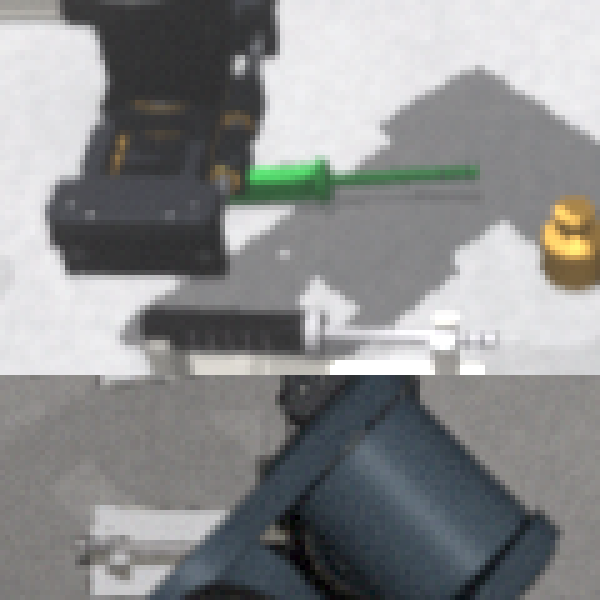

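I lifted before the fingers had finished closing, because they only move at about 70 mm/s. The gauge still lies at scene (178–249,196), unmoved. I'll reopen, lower again and wait longer.

```bash
python3 -m inch '[0,0,0,0,0,0,0,0,0,0,0,0,0,0,0,0,0,0,0,0,0,0,0,0,0,0,0,0,0,0,0,0,0,0,0,0,0,0,0,0,0,0,0,0,0,0,0,0,0,0,0,0,0,0]' 50 | grep width
python3 -m inch '[0.03,-0.01,0.3,0,0,0, 0.03,-0.01,0.6,0,0,0, 0.03,-0.01,0.9,0,0,0, 0.03,-0.01,0.93,0,0,0,0.03,-0.01,0.93,0,0,0]' | grep -E "posi|width"
python3 -m inch '[0,0,0,0,0,0,0,0,0,0,0,0,0,0,0,0,0,0,0,0,0,0,0,0,0,0,0,0,0,0,0,0,0,0,0,0,0,0,0,0,0,0,0,0,0,0,0,0,0,0,0,0,0,0,0,0,0,0,0,0,0,0,0,0,0,0]' 0 35
```

```text
grip_width: 0.0477
position: [0.4608, -0.3095, 0.0586]
grip_width: 0.0499
time: 8.85
position: [0.4633, -0.3108, 0.0604]
tool_rot: [0.719, 0.695, 0.001, 0.002]
ft_force: [4.5, 1.4, 1.8]
grip_width: 0.0133
grip_force: 34.9
```

```bash
for i in 1 2 3; do python3 -m inch '[0,0,-0.2,0,0,0,0,0,-0.4,0,0,0,0,0,-0.6,0,0,0,0,0,-0.8,0,0,0,0,0,-0.9,0,0,0,0,0,-0.9,0,0,0]'|grep -E "posi|width|grip_f"; done
python3 - <<'E'
from h import *
units([.463,-.3116,.263],frame(88,0))
o=get_obs();print(np.round(o["ft_force"],2),np.round(o["moment"],3))
S=camera("scene");T=camera("top")
m=np.vstack([tile("s",150,110,130,60,6,S),tile("t",240,155,130,40,6,T)])
cv2.imwrite("pics/f.png",cv2.convertScaleAbs(m,alpha=1.3))
E
```

```text
position: [0.4619, -0.3108, 0.1332]
grip_width: 0.0137
grip_force: 34.9
position: [0.4619, -0.3107, 0.2046]
grip_width: 0.0135
grip_force: 34.9
position: [0.462, -0.3107, 0.2764]
grip_width: 0.0135
grip_force: 34.9
t 10.35 q [-0.79  0.4   1.57 -0.    1.17 -0.76] pos [ 0.462  -0.3107  0.2764] shift [-0.011  0.013  0.167] turn [0.001 0.001 0.002]
[ 0.37 -0.3  -1.92] [-0.106  0.067  0.028]
```

View pics/f.png

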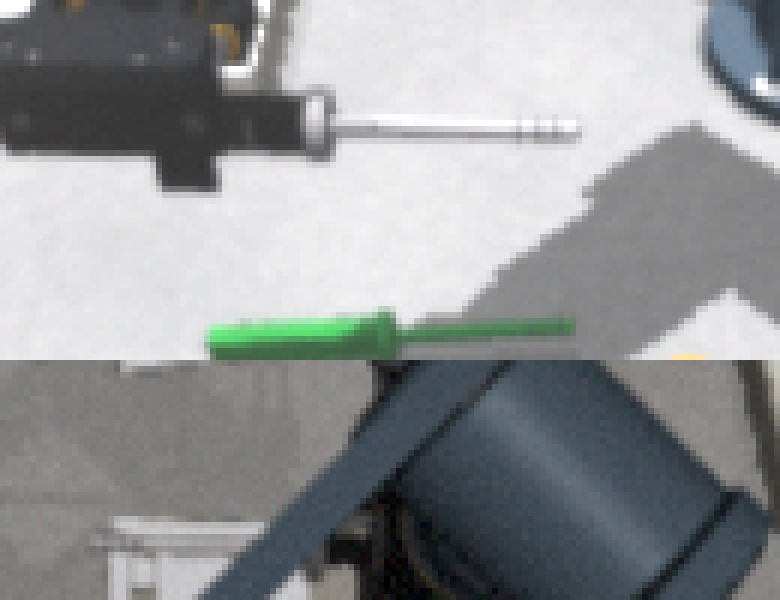

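The gauge is held level: collar at scene (202,130), tip at (246,131). Next come the grasp offset check and the pre-insertion pose.

```bash
cat >> h.py <<'E'
MOUTH=np.array([.521,.181,.17]); AZ=103; PIT=-35.
def ins(g,mouth=MOUTH,az=AZ,d=.053):  # TCP pose with tip g m outside the mouth
    r=frame(az,PIT); return mouth-r.apply([1,0,0])*(g+.095+d), r
E
python3 - <<'E'
from h import *
o=get_obs();r=R.from_quat(o["tool_rot"])
for d in(.053,.148): print(proj("scene",o["position"]+r.apply([d,0,0])))
print("seen collar",150+333/6-.5,110+122/6-.5,"tip",246.2,131)
p,r=ins(.04);print(p);units(p,r)
E
```

```text
[[204.3722146  130.65259234]]
[[245.69954569 131.14753861]]
seen collar 205.0 129.83333333333334 tip 246.2 131
[0.55564259 0.03094644 0.27783237]
t 10.45 q [-0.79  0.4   1.57 -0.    1.17 -0.76] pos [ 0.4611 -0.3098  0.2746] shift [ 4.294  1.048 -0.037] turn [-0.051 -0.388 -0.159]
```

```bash
for i in 1 2 3 4; do python3 -m inch '[0.15,0.04,0,0,0,0,0.4,0.1,0,0,0,0,0.65,0.16,0,0,0,0,0.86,0.21,0,0,0,0,0.86,0.21,0,0,0,0]'|grep -E "posi|width"; done
python3 -m inch '[0.15,0.04,0,-0.005,-0.04,-0.016,0.3,0.08,0,-0.01,-0.08,-0.032,0.45,0.12,0,-0.015,-0.12,-0.048,0.6,0.16,0,-0.02,-0.16,-0.064,0.7,0.18,0,-0.025,-0.2,-0.08,0.8,0.2,0,-0.03,-0.24,-0.096,0.86,0.21,0,-0.036,-0.28,-0.112,0.86,0.21,0,-0.042,-0.32,-0.13,0.86,0.21,0,-0.047,-0.36,-0.145,0.86,0.21,0,-0.051,-0.388,-0.159,0.86,0.21,0,-0.051,-0.388,-0.159,0.86,0.21,0,-0.051,-0.388,-0.159]'
python3 - <<'E'
from h import *
p,r=ins(.04);units(p,r)
S=camera("scene");T=camera("top")
m=np.vstack([tile("s",310,130,130,65,6,S),tile("t",100,150,130,35,6,T)])
cv2.imwrite("pics/g.png",cv2.convertScaleAbs(m,alpha=1.4))
E
```

```text
position: [0.4801, -0.2374, 0.2742]
grip_width: 0.0134
position: [0.4994, -0.1704, 0.2751]
grip_width: 0.0136
position: [0.5187, -0.1029, 0.2754]
grip_width: 0.0138
position: [0.5379, -0.0349, 0.2756]
grip_width: 0.0138
time: 13.12
position: [0.5563, 0.031, 0.2752]
tool_rot: [0.594, 0.746, -0.187, 0.236]
ft_force: [0.3, -0.7, -1.5]
grip_width: 0.0135
grip_force: 34.9
t 13.12 q [ 0.15  0.46  1.64 -0.7   1.11  0.26] pos [0.5563 0.031  0.2752] shift [-0.017 -0.008 -0.027] turn [-0.     0.001 -0.   ]
```

View pics/g.png

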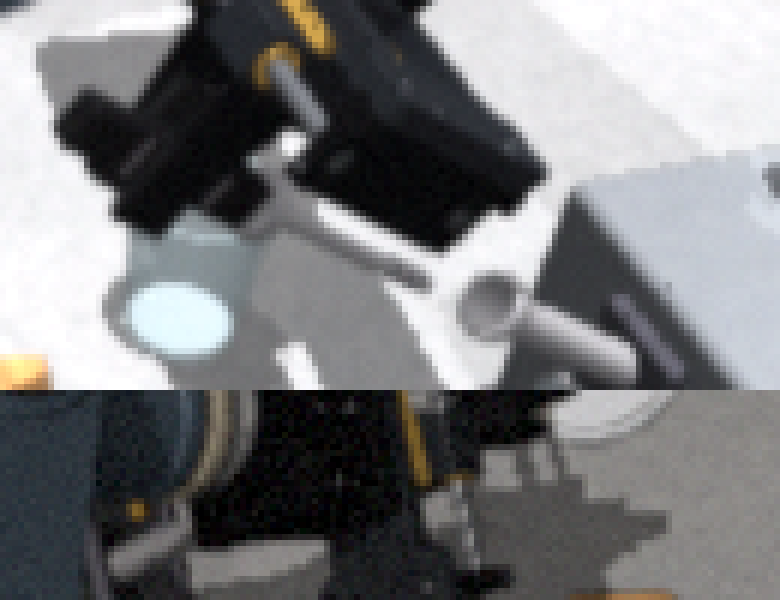

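The held rod lies in line with the mouth in the scene view. The shaft runs from (355,164) to the tip at (381,176), and the mouth is at (391,181). The top view is hidden by the arm. I'll go in gently and watch the forces.

```bash
python3 -m inch '[0,-0.01,-0.027,0,0,0,0.1,-0.01,-0.027,0,0,0,0.2,-0.01,-0.027,0,0,0,0.3,-0.01,-0.027,0,0,0,0.4,-0.01,-0.027,0,0,0,0.48,-0.01,-0.027,0,0,0,0.56,-0.01,-0.027,0,0,0,0.64,-0.01,-0.027,0,0,0,0.64,-0.01,-0.027,0,0,0]'
python3 - <<'E'
from h import *
p,r=ins(-.012);units(p,r); o=get_obs();print("F tool",np.round(R.from_quat(o["tool_rot"]).inv().apply(o["ft_force"]),1),np.round(o["moment"],2))
E
```

```text
time: 13.97
position: [0.5453, 0.0739, 0.247]
tool_rot: [0.593, 0.747, -0.188, 0.236]
ft_force: [-0.0, -0.5, -0.9]
grip_width: 0.0135
grip_force: 34.9
t 13.97 q [ 0.23  0.5   1.65 -0.7   1.11  0.36] pos [0.5453 0.0739 0.247 ] shift [-0.024  0.005  0.001] turn [0.    0.001 0.001]
F tool [ 0.1 -0.1  1. ] [0.39 0.13 0.04]
```

```bash
python3 -m inch '[0.06,0,0,0,0,0,0.12,0,0,0,0,0,0.18,0,0,0,0,0,0.24,0,0,0,0,0,0.3,0,0,0,0,0,0.3,0,0,0,0,0]' | grep -E "posi|ft"
python3 - <<'E'
from h import *
p,r=ins(-.036);units(p,r); o=get_obs();print("F tool",np.round(R.from_quat(o["tool_rot"]).inv().apply(o["ft_force"]),1),np.round(o["moment"],2))
S=camera("scene");T=camera("top")
m=np.vstack([tile("s",350,140,100,60,7,S),tile("t",100,160,100,25,7,T)])
cv2.imwrite("pics/i.png",cv2.convertScaleAbs(m,alpha=1.2))
E
```

```text
position: [0.5411, 0.0926, 0.2335]
ft_force: [0.5, 0.3, -1.6]
t 14.47 q [ 0.26  0.53  1.65 -0.7   1.11  0.41] pos [0.5411 0.0926 0.2335] shift [-0.017  0.004  0.001] turn [0.    0.001 0.   ]
F tool [1.1 0.6 1.2] [ 0.37  0.15 -0.01]
```

View pics/i.png

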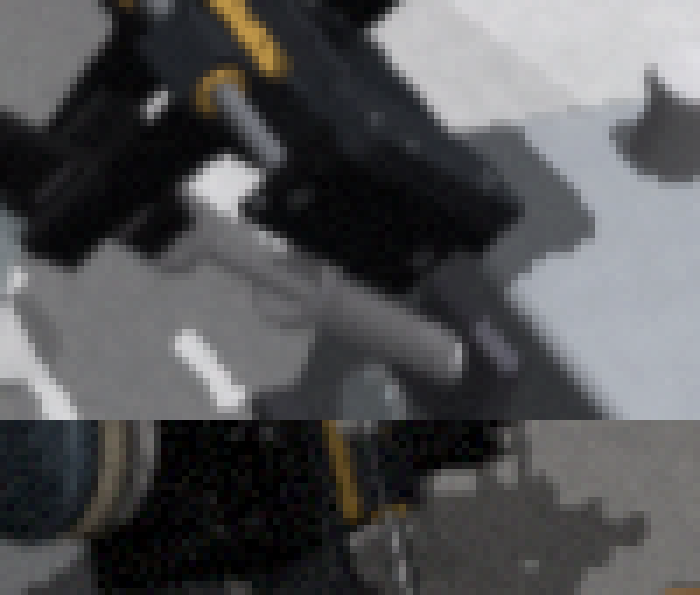

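The shaft is inside the mouth at scene (391,181), with no side force. I'll keep going towards the stop.

```bash
python3 -m inch '[0.06,0,0,0,0,0,0.12,0,0,0,0,0,0.18,0,0,0,0,0,0.24,0,0,0,0,0,0.3,0,0,0,0,0,0.36,0,0,0,0,0,0.42,0,0,0,0,0,0.48,0,0,0,0,0,0.54,0,0,0,0,0,0.58,0,0,0,0,0,0.58,0,0,0,0,0]' | grep -E "posi|ft"
python3 - <<'E'
from h import *
p,r=ins(-.095);units(p,r); o=get_obs();print("F tool",np.round(R.from_quat(o["tool_rot"]).inv().apply(o["ft_force"]),1),np.round(o["moment"],2))
E
```

```text
position: [0.5327, 0.1295, 0.207]
ft_force: [0.5, 0.1, -0.8]
t 15.48 q [ 0.33  0.58  1.65 -0.69  1.11  0.49] pos [0.5327 0.1295 0.207 ] shift [0.144 0.002 0.   ] turn [0.    0.001 0.   ]
F tool [0.4 0.5 0.6] [0.36 0.12 0.02]
```

```bash
python3 -m inch '[0.05,0,0,0,0,0,0.09,0,0,0,0,0,0.12,0,0,0,0,0,0.12,0,0,0,0,0]' | grep -E "posi|ft"
for i in 1 2 3; do python3 -m inch '[0.02,0,0,0,0,0,0.025,0,0,0,0,0]' | grep -E "posi|ft"; done
python3 - <<'E'
from h import *
p,r=ins(-.095);units(p,r); o=get_obs();print("F tool",np.round(R.from_quat(o["tool_rot"]).inv().apply(o["ft_force"]),1),np.round(o["moment"],2))
E
```

```text
position: [0.5311, 0.1368, 0.2018]
ft_force: [-0.7, 0.5, -0.8]
position: [0.5312, 0.1373, 0.2016]
ft_force: [1.1, -4.4, 1.6]
position: [0.5313, 0.1374, 0.2016]
ft_force: [2.8, -9.0, 5.2]
position: [0.5315, 0.1377, 0.2016]
ft_force: [2.4, -12.6, 8.0]
t 16.32 q [ 0.35  0.59  1.64 -0.7   1.11  0.51] pos [0.5315 0.1377 0.2016] shift [ 0.021 -0.006  0.004] turn [0.    0.008 0.   ]
F tool [-15.1  -0.5   0.9] [-2.05 -0.33  0.11]
```

```bash
python3 -m inch '[0.02,0,0,0,0,0,0.02,0,0,0,0,0,0.02,0,0,0,0,0,0.02,0,0,0,0,0]' | grep -E "posi|ft"
python3 - <<'E'
from h import *
p,r=ins(-.095);units(p,r)
cv2.imwrite("pics/j.png",cv2.convertScaleAbs(tile("scene",350,150,80,55,9),alpha=1.3))
E
```

```text
position: [0.5317, 0.1378, 0.2015]
ft_force: [3.2, -15.3, 9.2]
t 16.65 q [ 0.35  0.59  1.64 -0.7   1.11  0.51] pos [0.5317 0.1378 0.2015] shift [ 0.019 -0.008  0.004] turn [ 0.     0.009 -0.   ]
```

View pics/j.png

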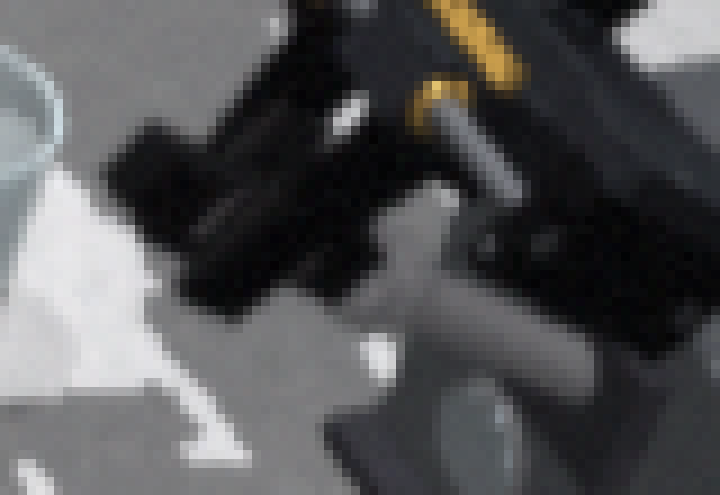

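The collar sits against the rim at scene (397,180), with no gap and a steady axial push of about 18 N. I'll draw it straight out.

```bash
for i in 1 2; do python3 -m inch '[-0.1,0,0,0,0,0,-0.2,0,0,0,0,0,-0.3,0,0,0,0,0,-0.4,0,0,0,0,0,-0.5,0,0,0,0,0,-0.6,0,0,0,0,0,-0.7,0,0,0,0,0,-0.8,0,0,0,0,0,-0.9,0,0,0,0,0,-0.9,0,0,0,0,0]' | grep -E "posi|ft|grip"; done
python3 - <<'E'
from h import *
print("blue cap",tri((234.7,288),(259,97)),atz("scene",(234.7,288),.16))
r=cut_out("scene","pad_top")
f=frame(88,0); p=np.array([.64,.0276,.122])-f.apply([.148,0,0]); print(p); units(p,f)
E
```

```text
position: [0.5437, 0.0841, 0.2403]
ft_force: [-0.1, -0.1, -1.5]
grip_width: 0.0139
grip_force: 35.0
position: [0.5569, 0.0266, 0.2818]
ft_force: [0.4, -0.6, -0.8]
grip_width: 0.0136
grip_force: 35.0
blue cap (array([ 0.7581601 , -0.18067962,  0.09150044]), [np.float64(0.0020690952245742606), np.float64(0.0020690952245742546)]) [ 0.79570725 -0.17671968  0.16      ]
[ 0.63483487 -0.12030984  0.122     ]
t 18.42 q [ 0.14  0.45  1.63 -0.69  1.11  0.25] pos [0.5565 0.0272 0.2812] shift [-0.504  0.536  2.789] turn [0.052 0.388 0.16 ]
```

```bash
python3 -m inch '[-0.05,0.05,0,0.005,0.04,0.016,-0.1,0.1,0,0.01,0.08,0.032,-0.15,0.15,0,0.015,0.12,0.048,-0.2,0.2,0,0.02,0.16,0.064,-0.25,0.25,0,0.025,0.2,0.08,-0.3,0.3,0,0.03,0.24,0.096,-0.35,0.35,0,0.036,0.28,0.112,-0.4,0.4,0,0.042,0.32,0.13,-0.45,0.5,0,0.047,0.36,0.145,-0.5,0.54,0,0.052,0.388,0.16,-0.5,0.54,0,0.052,0.388,0.16,-0.5,0.54,0,0.052,0.388,0.16]' | grep -E "posi|ft|grip"
python3 - <<'E'
from h import *
f=frame(88,0); p=np.array([.64,.0276,.122])-f.apply([.148,0,0]); units(p,f)
E
```

```text
position: [0.6054, 0.0052, 0.303]
ft_force: [-0.1, 0.4, -1.2]
grip_width: 0.0138
grip_force: 35.0
t 19.42 q [-0.18  0.44  1.41 -0.    1.29 -0.14] pos [0.6054 0.0052 0.303 ] shift [-1.553  0.426  2.264] turn [-0.001  0.001  0.001]
```

```bash
for i in 1 2; do python3 -m inch '[-0.2,0.05,0.2,0,0,0,-0.4,0.1,0.4,0,0,0,-0.6,0.15,0.6,0,0,0,-0.77,0.21,0.75,0,0,0,-0.77,0.21,0.75,0,0,0]' | grep posi; done
python3 -m inch '[0,0,0.2,0,0,0,0,0,0.4,0,0,0,0,0,0.6,0,0,0,0,0,0.75,0,0,0,0,0,0.75,0,0,0,0,0,0.75,0,0,0]' | grep -E "posi|ft|grip"
python3 - <<'E'
from h import *
f=frame(88,0); p=np.array([.64,.0276,.122])-f.apply([.148,0,0]); units(p,f)
cv2.imwrite("pics/k.png",np.vstack([tile("scene",180,170,190,120,4),tile("top",160,110,190,30,4)]))
E
```

```text
position: [0.6191, -0.0577, 0.2403]
position: [0.6346, -0.1201, 0.1812]
position: [0.6349, -0.1178, 0.1236]
ft_force: [-0.4, 0.2, 0.6]
grip_width: 0.0135
grip_force: 35.0
t 20.75 q [-0.36  0.7   1.47 -0.    0.97 -0.32] pos [ 0.6349 -0.1178  0.1236] shift [-0.031  0.001  0.019] turn [-0.001 -0.     0.001]
```

View pics/k.png

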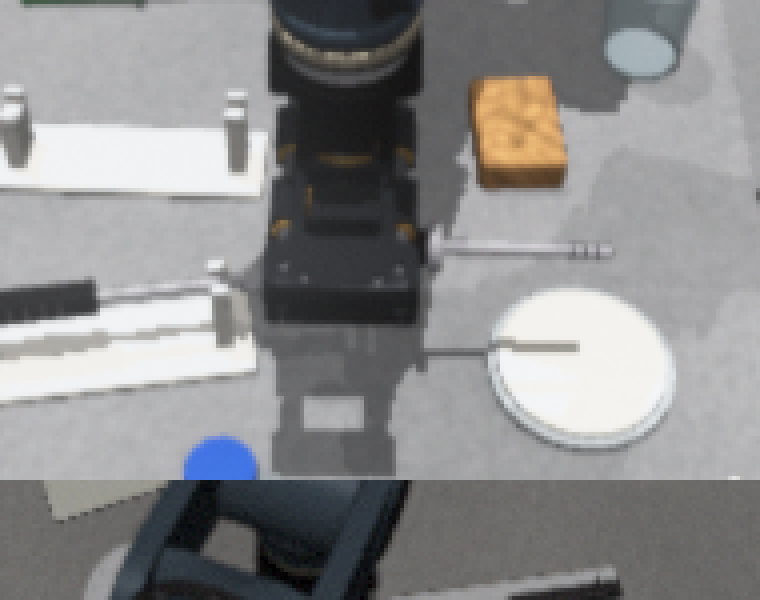

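The rod is held level, with its tip at scene (332,232) over the pad and the rest, spatula and sponge undisturbed. I'll settle, check the tip position and hand in.

```bash
python3 -m inch '[0,0,0,0,0,0,0,0,0,0,0,0,0,0,0,0,0,0,0,0,0,0,0,0,0,0,0,0,0,0,0,0,0,0,0,0]' | grep -E "posi|rot|grip"
python3 - <<'E'
from h import *
t=atz("scene",(332.5,232),.1236); print(t)
if np.hypot(t[0]-.64,t[1]-.0276)<.02: print(hand_in())
E
```

```text
position: [0.6349, -0.1186, 0.1237]
tool_rot: [0.719, 0.695, -0.0, -0.0]
grip_width: 0.0135
grip_force: 35.0
[0.63927916 0.03231252 0.1236    ]
the job is handed in; nothing more can be done
None
```

The gauge went down the guide tube to its collar stop and was drawn right out. I handed the job in with it held level and still, its tip about 5 mm from the pad's middle and 11 cm above it; the hand-in gave no verdict.

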